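Load the rocker tray with a vase

ROBOT

A 6-joint arm with a two-finger parallel gripper is mounted at the origin on the work surface. World frame = base frame: x ahead of the robot, y to its left, z up, the work surface at z = 0. Lengths are in m, angles in rad, forces in N, time in s.
With the tool pointing down it reaches from about 0.275 to 0.875 m from the base axis. Payload 12.5 kg.
Tool frame: the origin (TCP) lies at the very end of the fingers, on their centre line; the grasp point (between the pads) lies 19 mm behind it; x points along the fingers, y is the direction in which the jaws open and shut, and the axes are right-handed (so a half turn about x gives the same grasp; the last joint's range is limited). The gripper opens to 85 mm and grips with 20 to 120 N. Pads are 22 mm wide; open, the fingers measure 114 mm over their backs; the gripper's body (76 mm by 85 mm) begins 54 mm behind the grasp point. The pads swing forward as they close: fully open they stand 13 mm farther back than shut.
Start: joints at [-1.356, 0.351, 1.652, -0, 1.139, -0.085], TCP at [0.162, -0.525, 0.231] pointing down, gripper open.
Joint ranges: [-2.75, 2.75], [-0.79, 2.1], [0.01, 2.65], [-1.57, 4.71], [0.07, 3.14], [-2.87, 2.87]. Speed limits (rad/s): [2.22, 2.22, 2.79, 3.14, 3.14, 3.14].

INTERFACE

Orientations are given as a 3x3 rotation matrix whose columns are the frame's x, y, z axes.
In Python, from plant import move_to, move_linear, move_j, gripper_to, pause, solve_ik, observe, snapshot, camera_info, PlanningError, finish_job gives the robot as it stands. Calls block until the motion is done:
- move_to(position, orientation): joint-space move of the TCP to a pose.
- move_linear(position, rotation=None, feed=0.15, threshold=None): straight line of the TCP; rotation=None keeps the orientation; feed is the mean speed in m/s. With threshold (N) it stops when the force on the tool has changed by that much, and returns True; else False.
- move_j(angles): joint-space move.
- gripper_to(opening, squeeze=None): finger opening in m; squeeze is the grip in N (None keeps the last); returns when the fingers have stopped.
- pause(seconds).
- solve_ik(position, orientation): joint angles nearest the present ones, or None.
- observe(): the state.
- snapshot(name): name is "scene" or "side" or "wrist"; returns the picture (400x640x3 uint8, red, green, blue); there is no depth.
- camera_info(name): a dict with "camera_matrix" (3x3 intrinsics, pixels), "world_from_camera" (4x4, takes a point from camera to world coordinates); the wrist camera has in their place "hand_eye" (4x4, takes a point from camera to tool coordinates, whose origin is the TCP and whose axes are the tool frame's). Camera axes: x right, y down, z forward; pixel columns grow to the right and rows downward; lengths in m; the calibration is good to about 2 mm. The wrist camera is an equidistant fisheye: a pixel r from the principal point sees the ray r / f radians off the axis. A picture is of the moment at which its call begins: read the wrist's pose just before it. camera_info takes no time and is no camera call.
A pose or a line that the arm cannot do raises PlanningError and nothing moves.
- finish_job(): hands the job in, once; it reports no verdict.
The state is a dict: "time_s": time; "joint_positions": joint angles; "dq": joint speeds; "joint_efforts": joint torques, N m; "ee_pos": TCP position; "tcp_rot": TCP orientation; "contact_force": force on the tool from outside, world axes, zero at the start; "moment": the same for the moment, N m; "opening": finger opening in m.
Only numpy, scipy, OpenCV 4.12 (cv2) and the standard library are available. Lean on these libraries where they do the work, as an engineer would, in place of code of your own. Each camera call takes 0.05 s, during which the arm holds its last target.

TASK

Take the small cream vase off the ware board and stand it gently in the blue-edged pocket at the raised far end of the rocker tray, so that its weight alone tips the tray over towards the turntable, and leave it standing there. Do not bump the lamp above the tray, do not push the tray with the gripper, and leave the jar and the bowls where they are.

Things in the scene. Friction and masses are not known exactly. Their poses are not given: they have to be found in the camera images.
- vase_center (a point): Loose cream vase standing on the board, 105 mm high, round, solid, 0.24 to 0.38 kg. Foot 60 mm across, belly 68 mm at 22 mm above the foot, then a straight neck 36 mm across from 60 mm up to the top; heavy below. The point is on its axis, half-way up (52.5 mm above the foot); z points up along the vase. Best held by the neck, about 85 mm above the foot.
- jar_center (a point): White lidded jar with a knob on its lid, loose bystander on the ware board, 64 mm across and 68 mm high; the point is its centre, 34 mm above its foot.
- bowls_center (a point): Stack of three small blue upturned bowls (one solid piece), loose bystander on the ware board, 68 mm across and 54 mm high; the point is its centre, 27 mm above the foot.
- board: Fixed wooden ware board, 160 mm (x) by 340 mm (y), 18 mm thick; the vase, jar and bowls stand on it in a row about 120 mm apart, in any order. Origin at the centre of its underside.
- rocker: Fixed green base. Origin on the table, straight under the tray's pivot, a level line along the base's y axis 85 mm up. Base x points from the counterweighted tail near the robot to the pocket end and on to a small turntable (the next station, 124 mm across, 50 mm high, 205 mm from the pivot). Plate: x -120 to 270 mm, 240 mm wide, 140 mm beyond x 120 mm.
- pocket (a point): Centre of the pocket floor on the aluminium rocker tray (200 by 104 mm), 60 mm from the pivot and 8 mm above its line. Pocket 80 mm along by 92 mm across, edged by blue strips 8 mm high. Axes turn with the tray: x along it away from the tail, y across, z out of the floor. Empty, it rests with the pocket end up, floor sloping 0.2 rad down to the tail.
- tray (a joint): Tipping angle of the tray: 0 at rest with the pocket end up, 0.2 level, 0.32 at the stop with the pocket end down. Damped and counterweighted: about 1 N pressed down in the pocket starts it, and unloaded it swings back; the vase standing anywhere in the pocket tips it to the stop within two seconds.
- lamp: Fixed white lamp bar across the tray, 250 mm long along the base's y axis, 34 mm wide (near edge 40 mm beyond the pivot, so it overhangs the pocket), 26 mm high, on two 12 mm posts 112 mm either side. Origin mid-bar, 2 mm below its underside, 260 mm above the table. A tool pointing straight down onto the pocket hits it; one leaning back about 40 degrees to the tail fits.
Not all that is in view belongs to the job. There is more than one size of the part that bears vase_center; the job needs the largest.

How it is judged:
By the outcome, as a careful person would: the job done as asked, in the order asked, and still so for the second after the job is handed in, with the robot touching nothing.
It also fails if it takes over 56 s, if anything falls off the work surface, if the arm or the gripper's body presses on something with over 40 N, if the wrist force passes 120 N, or if a joint passes its speed limit or range.

## Working session

There is one attempt and no reset: what is moved stays moved. The work goes in short steps, each a Python script; the robot and the scene stay as the last script left them, time stands still between calls to the robot, and variables do not carry over. Pictures are saved under pics/ and viewed, and the job is handed in when it is done.

```bash
mkdir -p pics; ls
python3 - <<'E'
from plant import *
import cv2,numpy as np
np.set_printoptions(precision=4,suppress=True)
for n in("scene","side","wrist"):
    o=observe()
    im=snapshot(n);cv2.imwrite(f"pics/{n}0.png",im[:,:,::-1])
    print(n,camera_info(n))
print(observe())
E
```

```text
pics
scene {'camera_matrix': array([[399.2989,   0.    , 324.832 ],
       [  0.    , 399.2989, 198.8895],
       [  0.    ,   0.    ,   1.    ]]), 'world_from_camera': array([[ 0.1171,  0.6579, -0.744 ,  1.2776],
       [ 0.993 , -0.0668,  0.0972, -0.0838],
       [ 0.0143, -0.7502, -0.6611,  0.8702],
       [ 0.    ,  0.    ,  0.    ,  1.    ]])}
side {'camera_matrix': array([[409.3032,   0.    , 318.6338],
       [  0.    , 409.3032, 195.2699],
       [  0.    ,   0.    ,   1.    ]]), 'world_from_camera': array([[-0.7921, -0.2958,  0.5339, -0.0297],
       [-0.6104,  0.3934, -0.6875,  0.6989],
       [-0.0067, -0.8705, -0.4922,  0.6578],
       [ 0.    ,  0.    ,  0.    ,  1.    ]])}
wrist {'camera_matrix': array([[309.7069,   0.    , 319.2402],
       [  0.    , 309.7069, 199.0789],
       [  0.    ,   0.    ,   1.    ]]), 'hand_eye': array([[ 0.0007, -0.3198,  0.9475, -0.1436],
       [ 1.    ,  0.0009, -0.0004,  0.0012],
       [-0.0007,  0.9475,  0.3198, -0.0813],
       [ 0.    ,  0.    ,  0.    ,  1.    ]])}
{'time_s': 0.15, 'joint_positions': array([-1.3556,  0.3511,  1.6523,  0.    ,  1.1391, -0.0846]), 'dq': array([ 0.0008, -0.003 , -0.0033,  0.0009, -0.0003,  0.0006]), 'joint_efforts': array([  0.0003, -50.6252, -29.1503,  -0.0001,   0.0034,   0.    ]), 'ee_pos': array([ 0.1624, -0.5252,  0.2309]), 'tcp_rot': array([[-0.0002,  0.2953, -0.9554],
       [ 0.0009, -0.9554, -0.2953],
       [-1.    , -0.0009, -0.0001]]), 'contact_force': array([-0.3384, -0.5426,  0.2806]), 'moment': array([ 0.0097, -0.0245, -0.0517]), 'opening': 0.08527948419791825}
```

View pics/scene0.png

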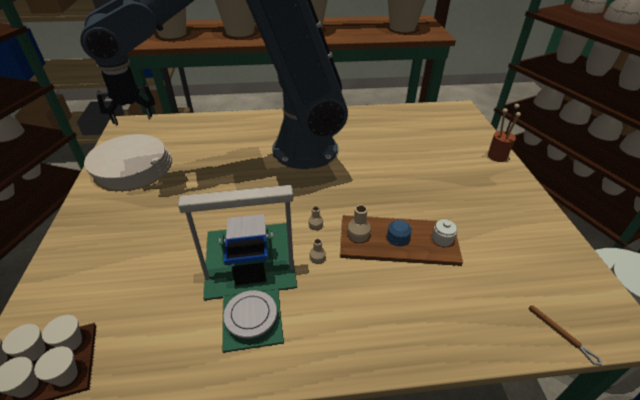

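View pics/side0.png

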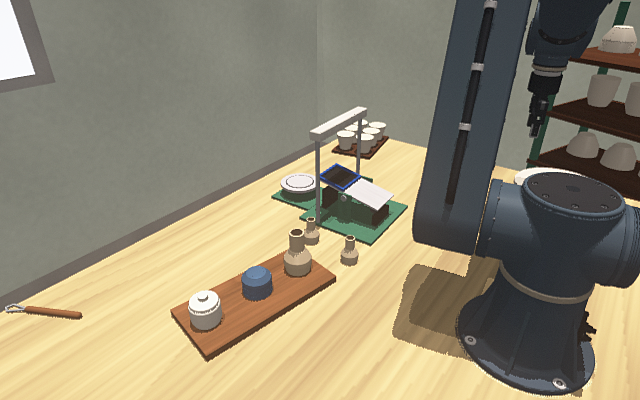

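View pics/wrist0.png

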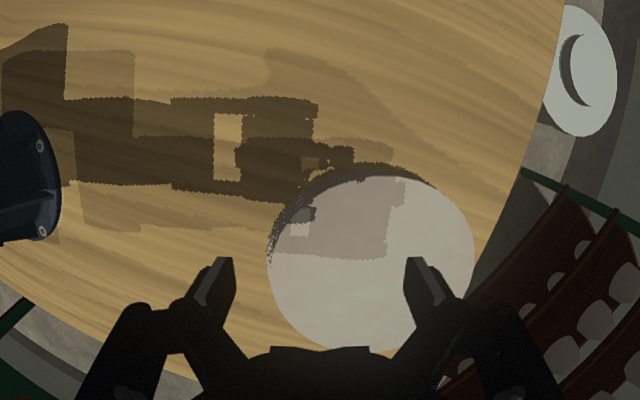

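The largest vase stands on the board at scene (360,225) and side (297,253). Two small decoy vases stand beside it at scene (316,217) and (318,252). The lamp bar runs from scene (182,202) to (292,192). I'll zoom in to measure.

Run:
```python
import cv2
a=cv2.imread("pics/scene0.png")[180:350,170:300];cv2.imwrite("pics/sc1.png",cv2.resize(a,None,fx=4.5,fy=3.5*1,interpolation=2) if 0 else cv2.resize(a,None,fx=3.5,fy=3.5,interpolation=cv2.INTER_CUBIC))
a=cv2.imread("pics/scene0.png")[190:280,290:470];cv2.imwrite("pics/sc2.png",cv2.resize(a,None,fx=4,fy=4,interpolation=cv2.INTER_CUBIC))
a=cv2.imread("pics/side0.png")[100:245,265:415];cv2.imwrite("pics/sd1.png",cv2.resize(a,None,fx=4,fy=4,interpolation=cv2.INTER_CUBIC))
a=cv2.imread("pics/side0.png")[210:360,165:365];cv2.imwrite("pics/sd2.png",cv2.resize(a,None,fx=4,fy=4,interpolation=cv2.INTER_CUBIC))
```

```text
(no output)
```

View pics/sc1.png

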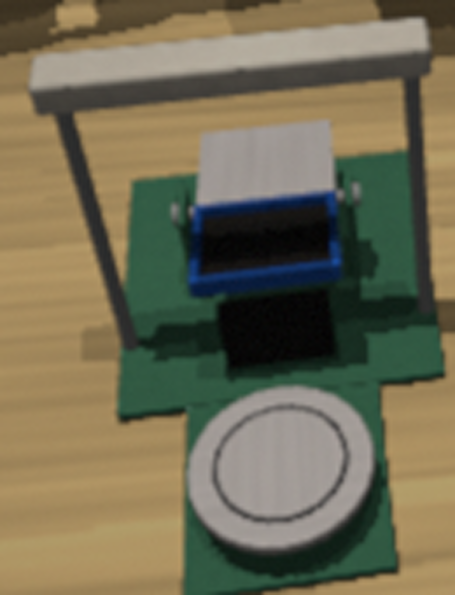

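View pics/sc2.png

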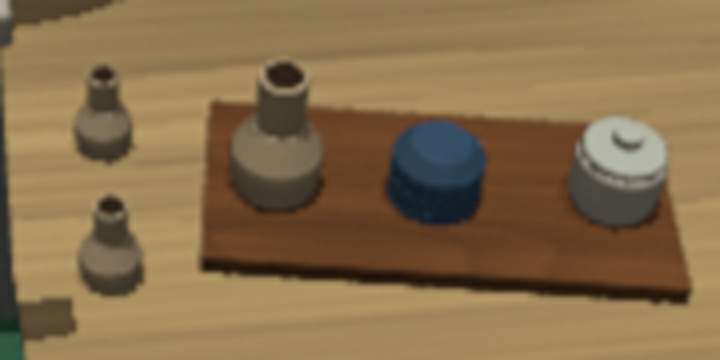

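View pics/sd1.png

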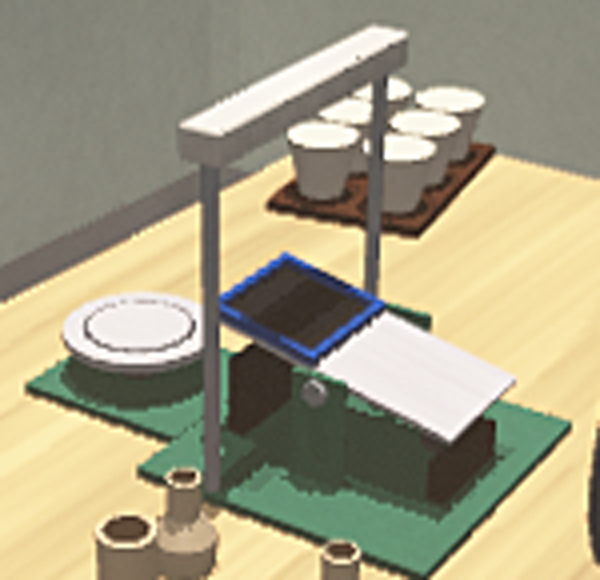

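View pics/sd2.png

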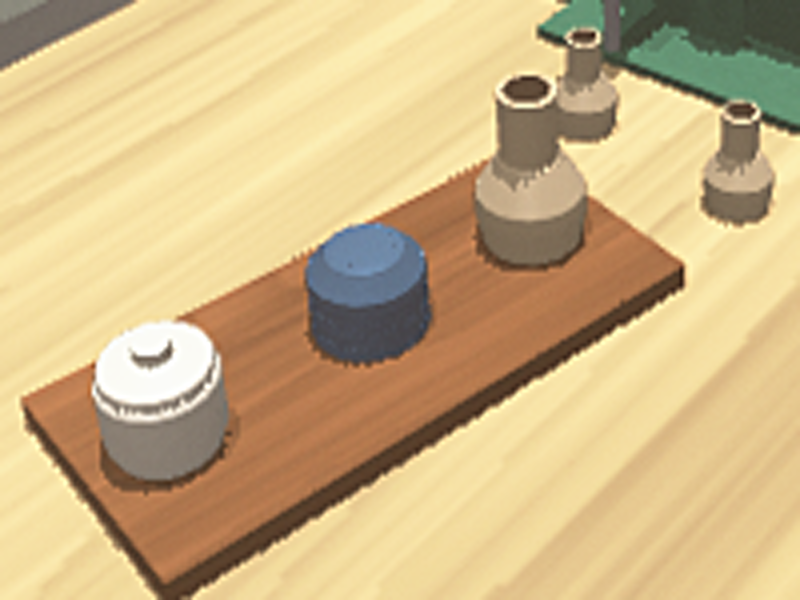

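```bash
cat > loc.py <<'E'
from plant import *
import cv2,numpy as np
from scipy.optimize import least_squares
np.set_printoptions(precision=4,suppress=True)
C={n:camera_info(n) for n in("scene","side")}
OFF={"sc1":("scene",170,180,3.5),"sc2":("scene",290,190,4),"sd1":("side",265,100,4),"sd2":("side",165,210,4)}
def px(k,u,v):
    n,a,b,s=OFF[k]; return n,np.array([a+(u+.5)/s-.5,b+(v+.5)/s-.5])
def proj(n,P):
    T=C[n]["world_from_camera"]; p=T[:3,:3].T@(np.asarray(P)-T[:3,3]); q=C[n]["camera_matrix"]@p; return q[:2]/q[2]
def tri(obs,z=None):
    f=lambda P:np.concatenate([proj(n,P if z is None else [P[0],P[1],z])-q for n,q in obs])
    r=least_squares(f,[.5,0,.1] if z is None else [.5,0]); return r.x,f(r.x)
E
python3 - <<'E'
from loc import *
o=[px("sc2",284,76),px("sd2",526,91)]
print("vase",tri(o),tri(o,.123))
o=[px("sc2",627,130),px("sd2",152,342)];print("jar",tri(o))
o=[px("sc2",438,140),px("sd2",365,248)];print("bowls",tri(o),tri(o,.072))
o=[px("sc2",102,74),px("sd2",740,110)];print("d1",tri(o))
o=[px("sc2",111,205),px("sd2",583,37)];print("d2",tri(o))
L=[("sc1",33,57,40,-125,288),("sc1",427,18,40,125,288),("sc1",32,92,74,-125,288),("sc1",430,52,74,125,288),("sc1",39,113,74,-125,262),("sc1",430,75,74,125,262),
("sd1",180,127,74,125,288),("sd1",218,138,40,125,288),("sd1",375,25,74,-125,288),("sd1",408,37,40,-125,288),("sd1",183,158,74,125,262),("sd1",216,163,40,125,262),("sd1",407,62,40,-125,262),
("sc1",281,463,205,0,50),("sd1",139,327,205,0,50),
("sc1",118,419,120,-120,0),("sc1",444,377,120,120,0),("sc1",398,571,270,70,0),
("sd1",427,578,-120,120,0),("sd1",138,472,120,120,0)]
def f(p):
    c,s=np.cos(p[2]),np.sin(p[2]);r=[]
    for k,u,v,x,y,z in L:
        n,q=px(k,u,v);x,y,z=x/1e3,y/1e3,z/1e3
        r.append(proj(n,[p[0]+c*x-s*y,p[1]+s*x+c*y,z])-q)
    return np.concatenate(r)
r=least_squares(f,[.6,-.2,0],loss='soft_l1');print(r.x);print(f(r.x).reshape(-1,2))
c,s=np.cos(r.x[2]),np.sin(r.x[2])
# pocket at rest: 60 along tray, 8 up, tilt .2 up
x,z=.06*np.cos(.2)-.008*np.sin(.2),.085+.06*np.sin(.2)+.008*np.cos(.2)
print("pocket",r.x[0]+c*x,r.x[1]+s*x,z)
for n in C: print(n,proj(n,[r.x[0]+c*x,r.x[1]+s*x,z]))
E
```

```text
vase (array([0.4866, 0.1195, 0.1228]), array([-0.0775, -0.0511, -0.0687,  0.0347])) (array([0.4866, 0.1196]), array([-0.052 , -0.1219, -0.0823, -0.0392]))
jar (array([0.5281, 0.3587, 0.0867]), array([ 0.0034,  0.0011,  0.0024, -0.0005]))
bowls (array([0.5093, 0.2309, 0.0707]), array([ 0.2592,  0.1247,  0.2097, -0.0743])) (array([0.509 , 0.2312]), array([ 0.3994, -0.2552,  0.1433, -0.41  ]))
d1 (array([0.4172, 0.0004, 0.0719]), array([ 0.0123,  0.0103,  0.0112, -0.0073]))
d2 (array([ 0.5467, -0.0066,  0.0712]), array([-0.0675, -0.0495, -0.0712,  0.0404]))
[ 0.5291 -0.1962  0.0561]
[[-0.502  -1.1575]
 [-0.5335 -1.1081]
 [-1.7583 -0.9551]
 [ 0.2844 -1.3272]
 [-1.0279  1.8146]
 [ 0.7263  0.7597]
 [-0.9693 -0.7239]
 [ 0.5578 -0.8256]
 [-0.9393 -0.0341]
 [ 0.8797 -1.1256]
 [-1.5312  1.0849]
 [ 1.1131  2.6053]
 [ 0.6744  1.1502]
 [ 0.0607 -0.4383]
 [ 0.1717  0.0558]
 [-0.0307  1.1765]
 [ 0.6221  0.497 ]
 [ 0.2582  0.4845]
 [-0.5084  2.5012]
 [-0.3096  1.7936]]
pocket 0.586211623561284 -0.19303251331598514 0.10476069247043361
scene [245.6095 248.9671]
side [338.9519 177.8387]
```

Run:
```python
from loc import *
p=[.5291,-.1962,.0561]
def W(x,y,z):
    c,s=np.cos(p[2]),np.sin(p[2]);return [p[0]+c*x-s*y,p[1]+s*x+c*y,z]
def tr(x,y,z,a=.2): return W(x*np.cos(a)-z*np.sin(a),y,.085+x*np.sin(a)+z*np.cos(a))
S=[[tr(x,y,.016) for x,y in((.02,-.046),(.1,-.046),(.1,.046),(.02,.046))],
[tr(x,y,.016) for x,y in((.014,-.052),(.106,-.052),(.106,.052),(.014,.052))],
[W(x,y,.288) for x,y in((.04,-.125),(.074,-.125),(.074,.125),(.04,.125))],
[W(x,y,.262) for x,y in((.04,-.125),(.074,-.125),(.074,.125),(.04,.125))],
[W(.205+.062*np.cos(t),.062*np.sin(t),.05) for t in np.arange(0,6.3,.2)],
[W(x,y,.0) for x,y in((-.12,-.12),(.12,-.12),(.12,-.07),(.27,-.07),(.27,.07),(.12,.07),(.12,.12),(-.12,.12))]]
vs=[[[.4866+r*np.cos(t),.1195+r*np.sin(t),.018+h] for t in np.arange(0,6.3,.2)] for r,h in((.018,.105),(.018,.06),(.034,.022),(.03,0))]
for n,(a,b,w,h) in {"scene":(165,175,200,180),"side":(250,95,170,190)}.items():
    im=cv2.imread(f"pics/{n}0.png");k=4 if n=="scene" else 3
    cr=cv2.resize(im[b:b+h,a:a+w],None,fx=k,fy=k,interpolation=cv2.INTER_CUBIC)
    for q in S+vs:
        pts=np.array([(proj(n,P)-[a,b]+.5)*k-.5 for P in q]).round().astype(np.int32)
        cv2.polylines(cr,[pts],True,(0,0,255),1)
    cv2.imwrite(f"pics/ov_{n}.png",cr[:600,:800])
```

```text
(no output)
```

View pics/ov_scene.png

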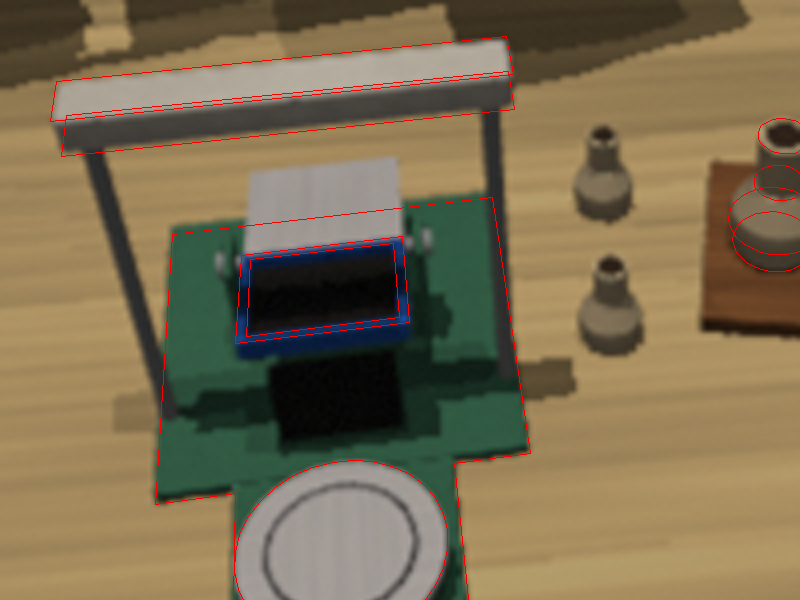

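View pics/ov_side.png

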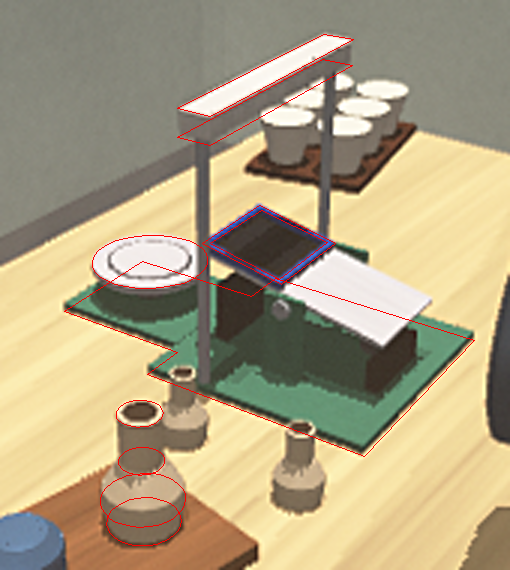

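Vase, rocker and lamp models overlay the images well. Next I'll check reachability of the grasp, with a tool lean of 33.5° relative to the vase and 45° at the tray.

```bash
cat > plan.py <<'E'
from loc import *
V=np.array([.4866,.1195,.018]); p=np.array([.5291,-.1962,.0561]); REL=np.deg2rad(45)-.2
HV=np.arctan2(V[1],V[0]); GH=.086; TCPOFF=.019+.001
def Rt(t,h,flip=False):
    x=np.array([np.sin(t)*np.cos(h),np.sin(t)*np.sin(h),-np.cos(t)]);y=np.array([-np.sin(h),np.cos(h),0])
    if flip:y=-y
    return np.column_stack([x,y,np.cross(x,y)])
def tcp(foot,tilt,h,flip=False):
    "tool pose for a vase standing at foot leaning back by tilt against heading h"
    ax=np.array([-np.sin(tilt)*np.cos(h),-np.sin(tilt)*np.sin(h),np.cos(tilt)])
    R=Rt(REL+tilt,h,flip); return np.asarray(foot)+ax*GH+R[:,0]*TCPOFF,R
fx=np.array([np.cos(p[2]),np.sin(p[2]),0])
def pk(x,lift=0,a=.2):
    "tray point x along, lift above pocket floor"
    z=.008+lift; return np.array([p[0],p[1],.085])+fx*(x*np.cos(a)-z*np.sin(a))+np.array([0,0,x*np.sin(a)+z*np.cos(a)])
E
python3 - <<'E'
from plan import *
for fl in(0,1):
    P,R=tcp(V,0,HV,fl)
    for nm,q,r in[("pre",P-R[:,0]*.1,R),("grasp",P,R),("lift",P+[0,0,.15],R)]: print(fl,nm,q,solve_ik(q,r))
    for nm,ft in[("back",pk(.06,.025)-fx*.16+[0,0,.03]),("above",pk(.06,.025)),("place",pk(.06,0))]:
        P,R=tcp(ft,.2,p[2],fl);print(fl,nm,P,solve_ik(P,R))
E
```

```text
0 pre [0.4437 0.109  0.1707] [ 0.0905  0.0908  2.3175  0.4986  0.1739 -2.1886]
0 grasp [0.4973 0.1221 0.0873] [0.1133 0.3875 2.243  2.3565 0.0995 2.247 ]
0 lift [0.4973 0.1221 0.2373] [ 0.1133  0.0609  2.1283  0.192   0.377  -1.856 ]
0 back [ 0.4186 -0.2024  0.2294] [-0.8918  0.0396  2.2836  1.1834  0.6691  2.8437]
0 above [ 0.5783 -0.1934  0.1994] None
0 place [ 0.5833 -0.1932  0.1749] [-0.5793  0.3727  2.0274  1.4336  0.4375  2.8121]
1 pre [0.4437 0.109  0.1707] [0.0905 0.0908 2.3175 0.4986 0.1739 0.953 ]
1 grasp [0.4973 0.1221 0.0873] [ 0.1133  0.3875  2.243   2.3565  0.0995 -0.8946]
1 lift [0.4973 0.1221 0.2373] [0.1133 0.0609 2.1283 0.192  0.377  1.2856]
1 back [ 0.4186 -0.2024  0.2294] [-0.8918  0.0396  2.2836  1.1834  0.6691 -0.2979]
1 above [ 0.5783 -0.1934  0.1994] [-0.586   0.3203  2.0223  1.3126  0.4534 -0.2007]
1 place [ 0.5833 -0.1932  0.1749] [-0.5793  0.3727  2.0274  1.4336  0.4375 -0.3294]
```

Run:
```python
from plan import *
for d in(-.6,.3,.5,.7,.9):
    h=HV+d;P,R=tcp(V,0,h,1)
    print(d);
    for q in(P-R[:,0]*.1,P,P+[0,0,.2]): print(solve_ik(q,R))
for d in (-.1,0,.1):
    P,R=tcp(pk(.06,0),.2,p[2]+d,0);print(d,solve_ik(P,R))
```

```text
-0.6
None
[ 0.3171  0.4239  2.169  -1.3791  0.36   -2.7565]
[ 0.3171  0.0491  1.9991 -0.5677  0.6987  2.6146]
0.3
[-0.078   0.1155  2.2882  0.9529  0.4041  0.1224]
[ 0.009   0.397   2.2236  1.5643  0.284  -0.4492]
[0.009  0.0026 2.0472 0.494  0.6322 0.705 ]
0.5
[-0.1611  0.1548  2.2391  0.9417  0.5658 -0.1004]
[-0.0475  0.4132  2.1906  1.3394  0.4143 -0.4457]
[-0.0475  0.0309  2.0182  0.61    0.7532  0.4016]
0.7
[-0.2159  0.2057  2.1719  0.8824  0.7142 -0.2577]
[-0.0895  0.436   2.1444  1.1661  0.5415 -0.4833]
[-0.0895  0.0694  1.9771  0.6598  0.8835  0.1666]
0.9
[-0.2447  0.2628  2.0914  0.8084  0.8495 -0.3837]
[-0.1164  0.4637  2.0879  1.021   0.6642 -0.5384]
[-0.1164  0.1149  1.9262  0.6683  1.0127 -0.025 ]
-0.1 [-0.5427  0.3603  2.048   1.5354  0.3453  2.8115]
0 [-0.5793  0.3727  2.0274  1.4336  0.4375  2.8121]
0.1 [-0.6117  0.3883  2.0012  1.3474  0.5278  2.7998]
```

```bash
sed -i 's/^HV=.*;/HV=np.arctan2(V[1],V[0])+.7;/' plan.py; sed -n 2,4p plan.py; sed -i 's/^HV=.*/HV=np.arctan2(V[1],V[0])+.7; GH=.086; TCPOFF=.020/' plan.py
python3 - <<'E'
from plan import *
q=observe()["joint_positions"].copy()
P,R=tcp(V,0,HV,1)
print(P)
R0=observe()["tcp_rot"]
move_to([.15,-.42,.42],R0)
move_to(P-R[:,0]*.1+[0,0,.12],R)
move_linear(P-R[:,0]*.1)
o=observe();print(o["time_s"],o["joint_positions"],o["ee_pos"])
for n in("wrist","side"): cv2.imwrite(f"pics/{n}_pre.png",snapshot(n)[:,:,::-1])
E
```

```text
V=np.array([.4866,.1195,.018]); p=np.array([.5291,-.1962,.0561]); REL=np.deg2rad(45)-.2
HV=np.arctan2(V[1],V[0])+.7; TCPOFF=.019+.001
def Rt(t,h,flip=False):
[0.4931 0.1284 0.0873]
4.1167 [-0.2161  0.205   2.1712  0.8818  0.7145 -0.2569] [0.4609 0.0836 0.1711]
```

View pics/wrist_pre.png

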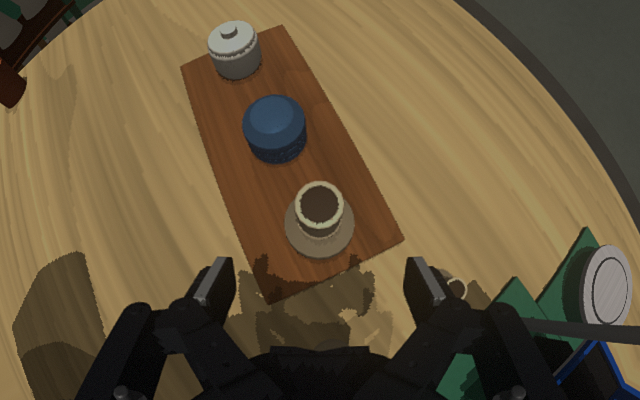

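View pics/side_pre.png

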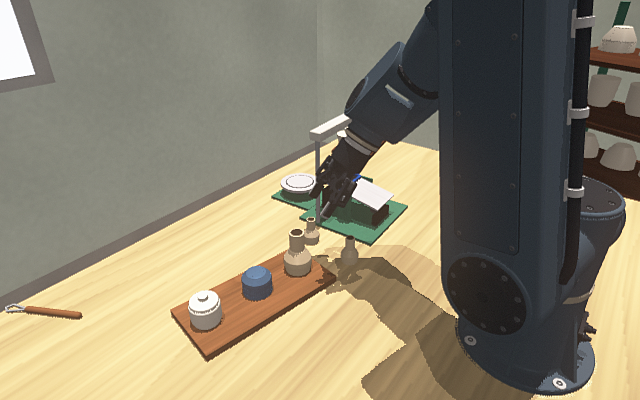

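The wrist view shows the neck rim at (320,207), centred between the fingers at column 319. The bystanders are untouched. Now I'll grasp.

Run:
```python
from plan import *
P,R=tcp(V,0,HV,1)
print(move_linear(P,feed=.08,threshold=6))
a=observe();print(a["contact_force"],a["ee_pos"]-P)
gripper_to(.030,50)
o=observe();print(o["time_s"],o["opening"],o["contact_force"])
move_linear(P+[0,0,.03],feed=.05); pause(.2)
o=observe();print(o["opening"],o["contact_force"],o["moment"])
for n in("wrist","side","scene"): cv2.imwrite(f"pics/{n}_g.png",snapshot(n)[:,:,::-1])
```

```text
False
[ 0.0522 -0.1575  0.2793] [ 0.0001 -0.0001  0.0003]
6.1333 0.034736335469537645 [-2.7483 -1.5846  4.4966]
0.034751312210927476 [ 0.0628 -0.4507 -2.5453] [-0.3901  0.3046 -0.0325]
```

View pics/side_g.png

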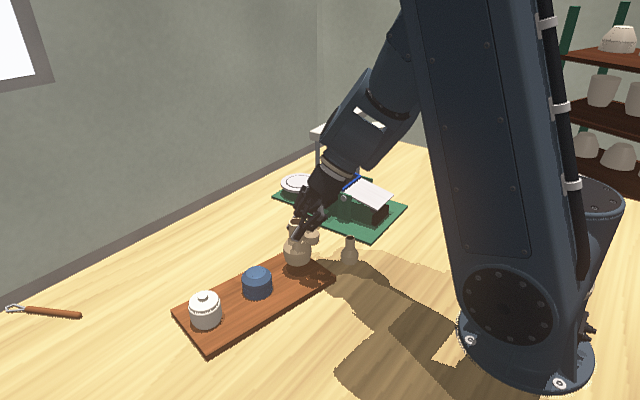

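View pics/scene_g.png

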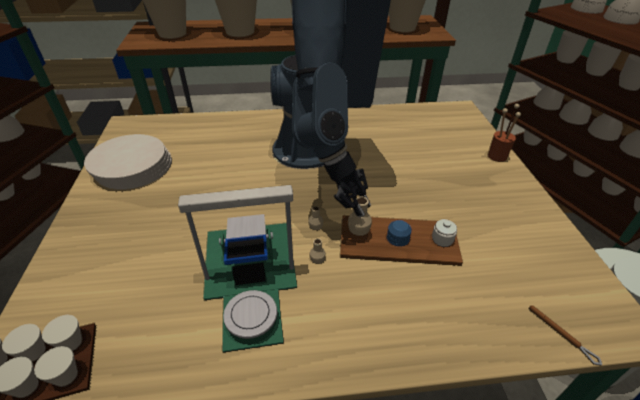

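The vase is held: opening 34.8 mm and about 2.8 N of weight. I'll carry it round behind the lamp to the tail side.

Run:
```python
from plan import *
P,R=tcp(V,0,HV,1)
move_linear(P+[0,0,.12],feed=.15)
Rm=Rt(REL,.5,1)
move_to([.41,.02,.30],Rm)
B,Rp=tcp(pk(.06,.025)-fx*.16+[0,0,.03],.2,p[2],1)
move_to(B+[0,0,.05],Rp)
move_linear(B,feed=.1)
pause(.2);o=observe();print(o["time_s"],o["opening"],o["contact_force"],o["ee_pos"]-B,o["joint_positions"])
for n in("wrist","side","scene"): cv2.imwrite(f"pics/{n}_b.png",snapshot(n)[:,:,::-1])
```

```text
10.4167 0.0348529092322823 [ 0.2844  1.2412 -2.9244] [ 0.0002 -0.0001  0.0006] [-0.8915  0.0385  2.283   1.1829  0.6693 -0.2973]
```

View pics/side_b.png

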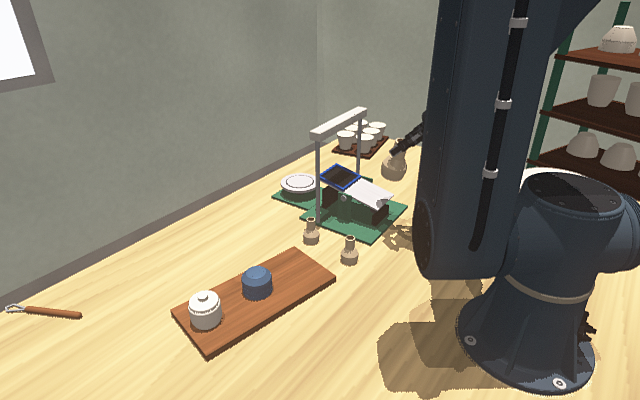

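View pics/scene_b.png

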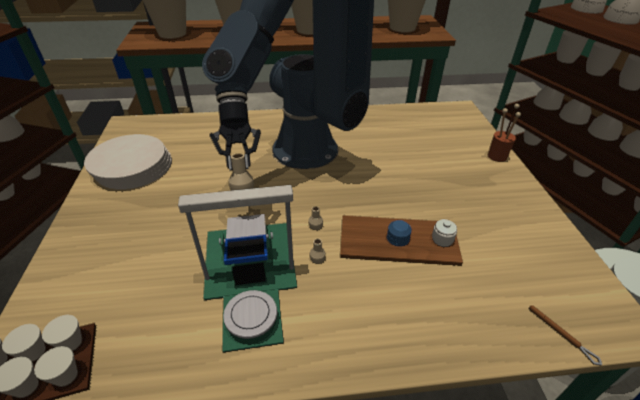

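View pics/wrist_b.png

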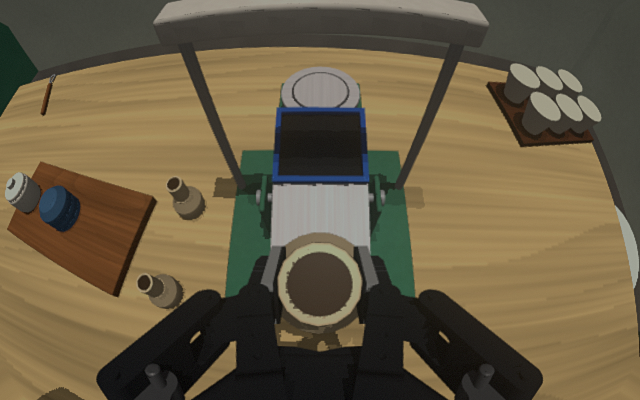

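Wrist view: vase, pocket and lamp are aligned (vase rim at column 320, pocket spanning 275–367). Advancing under the lamp with the force guard on, then checking tilt against the model.

Run:
```python
from plan import *
A,Rp=tcp(pk(.06,.02),.2,p[2],1)
print(move_linear(A+[0,0,.005],feed=.08,threshold=4))
pause(.3);o=observe();print(o["time_s"],o["contact_force"],o["ee_pos"]-A)
d=o["ee_pos"]-A
for n in("wrist","side","scene"): cv2.imwrite(f"pics/{n}_a.png",snapshot(n)[:,:,::-1])
foot=pk(.06,.02)+d
ax=np.array([-np.sin(.2)*fx[0],-np.sin(.2)*fx[1],np.cos(.2)]);e1=np.array([-fx[1],fx[0],0]);e2=np.cross(ax,e1)
for n,(a,b,w,h) in {"scene":(185,180,120,110),"side":(295,90,130,110)}.items():
    k=6;im=cv2.imread(f"pics/{n}_a.png");cr=cv2.resize(im[b:b+h,a:a+w],None,fx=k,fy=k,interpolation=cv2.INTER_CUBIC)[:600]
    for r,hh in((.018,.105),(.018,.06),(.034,.022),(.03,0)):
        pts=np.array([(proj(n,foot+ax*hh+r*(np.cos(t)*e1+np.sin(t)*e2))-[a,b]+.5)*k-.5 for t in np.arange(0,6.3,.2)]).round().astype(np.int32)
        cv2.polylines(cr,[pts],True,(0,0,255),1)
    cv2.imwrite(f"pics/ova_{n}.png",cr)
```

```text
False
13.0667 [ 0.2891  0.1995 -3.5641] [-0.    -0.     0.005]
```

View pics/ova_side.png

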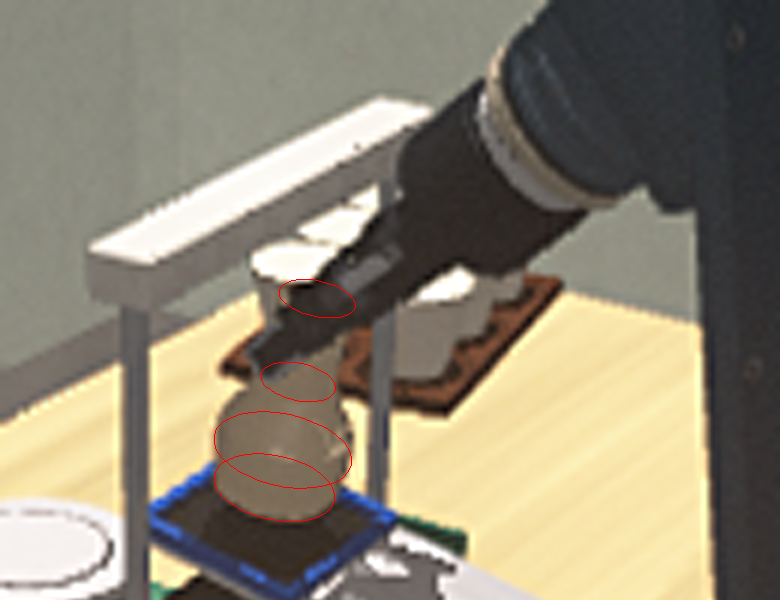

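View pics/ova_scene.png

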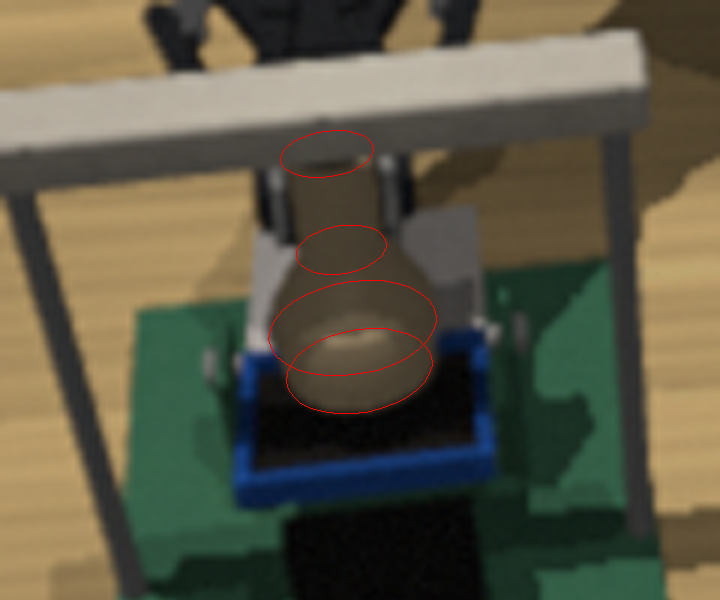

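View pics/wrist_a.png

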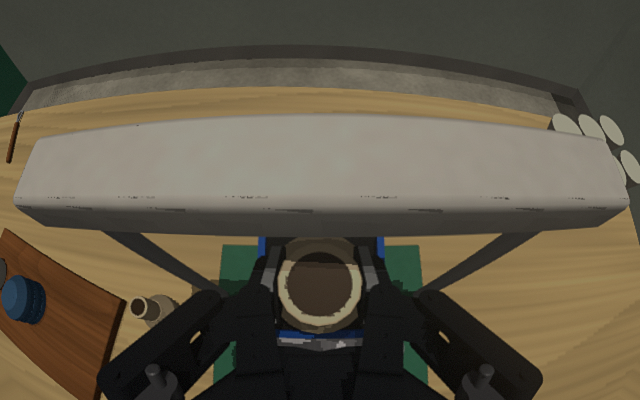

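Vase matches the model, clear of the lamp. Now a slow guarded descent along the floor normal.

Run:
```python
from plan import *
A,Rp=tcp(pk(.06,.004),.2,p[2],1)
move_linear(A,feed=.04,threshold=3)
pause(.4)
f=np.array([observe()["contact_force"]]+[(pause(.05),observe()["contact_force"])[1] for _ in range(6)]);print(f.mean(0),f.std(0))
B,_=tcp(pk(.06,-.003),.2,p[2],1)
print(move_linear(B,feed=.008,threshold=.6))
o=observe();print(o["time_s"],o["contact_force"],np.linalg.norm(o["ee_pos"]-B))
for n in("side","scene"): cv2.imwrite(f"pics/{n}_d.png",cv2.resize(snapshot(n)[80:240,180:420,::-1],None,fx=3.3,fy=3.3,interpolation=2))
```

```text
[ 0.0397  0.0985 -3.7396] [0.3832 0.4589 0.4499]
True
15.1417 [ 2.3028 -0.7605 -0.219 ] 0.002739864837660422
```

View pics/side_d.png

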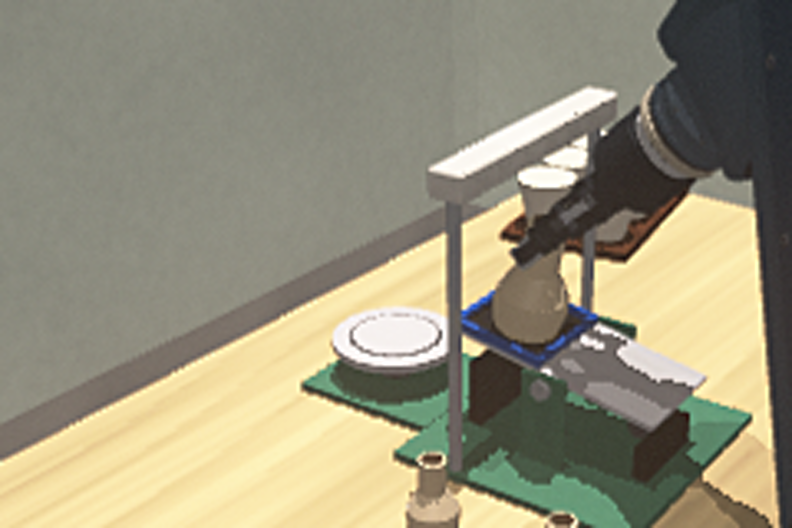

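Run:
```python
from plan import *
f=np.array([(pause(.05),observe()["contact_force"])[1] for _ in range(8)]);print(f.mean(0),f.std(0))
cv2.imwrite("pics/side_d2.png",cv2.resize(snapshot("side")[80:240,250:420,::-1],None,fx=3.5,fy=3.5,interpolation=2))
```

```text
[ 1.4213 -0.6631 -0.7784] [0.4566 0.3687 0.5099]
```

View pics/side_d2.png

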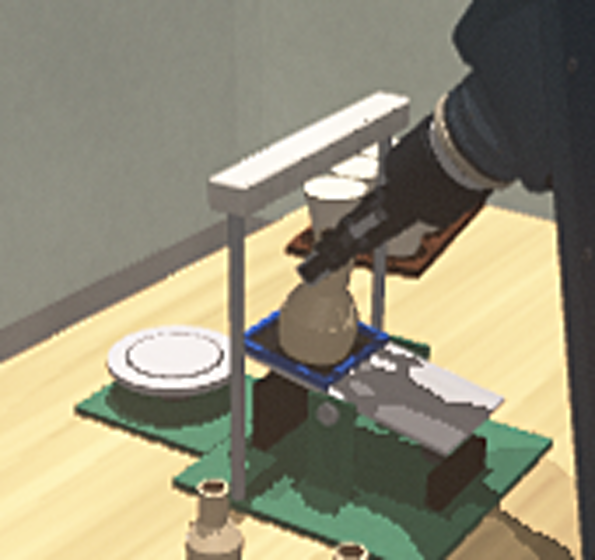

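The vase is seated in the pocket, and the tray carries about 3 N of its 3.7 N. Releasing now.

Run:
```python
from plan import *
gripper_to(.085)
o=observe();print(o["time_s"],o["opening"],o["contact_force"])
for i in range(3):
    pause(.6);print(observe()["contact_force"])
    cv2.imwrite(f"pics/side_r{i}.png",cv2.resize(snapshot("side")[80:240,250:420,::-1],None,fx=3.5,fy=3.5,interpolation=2))
cv2.imwrite("pics/wrist_r.png",snapshot("wrist")[:,:,::-1])
```

```text
16.2417 0.08495453280951065 [ 0.2419 -0.3688 -0.1821]
[-0.4614  0.5943  0.6821]
[-0.6034  0.3332  0.1007]
[0.3412 0.0426 0.129 ]
```

View pics/side_r2.png

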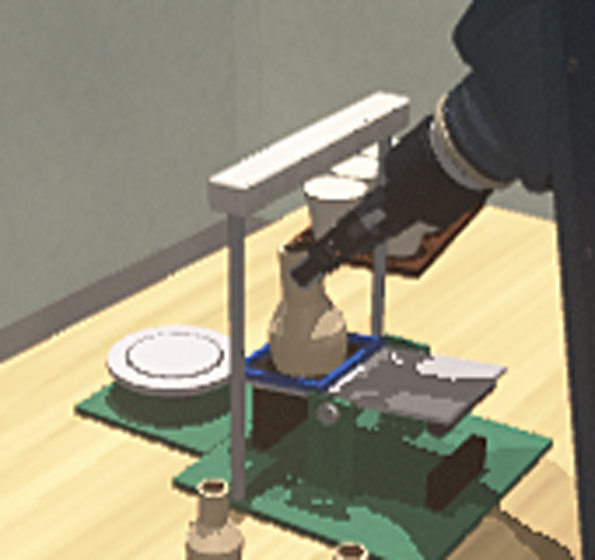

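View pics/wrist_r.png

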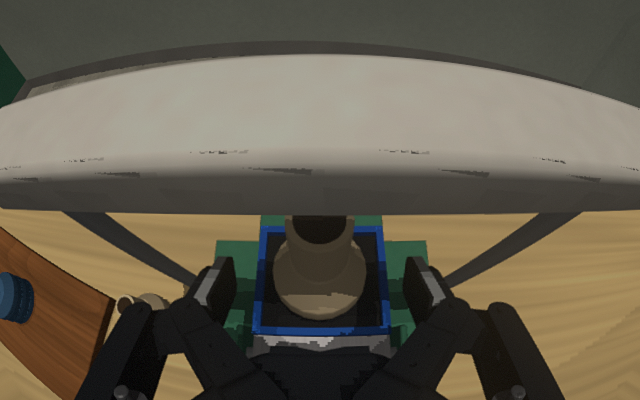

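The tray has tipped, and the vase stands free between the open fingers. Withdrawing towards the tail.

Run:
```python
from plan import *
e=observe()["ee_pos"]
print(move_linear(e-fx*.17+[0,0,.03],feed=.1,threshold=5))
move_linear(observe()["ee_pos"]+[-.05,-.03,.10],feed=.15)
pause(.5);o=observe();print(o["time_s"],o["contact_force"],o["ee_pos"])
for n in("side","scene"): cv2.imwrite(f"pics/{n}_f.png",snapshot(n)[:,:,::-1])
a=.32-.2
S=[[pk(x,.008,-a)+np.array([-fx[1],fx[0],0])*y for x,y in((.02,-.046),(.1,-.046),(.1,.046),(.02,.046))]]
for n,(u,v,w,h) in {"scene":(165,175,200,150),"side":(260,90,170,150)}.items():
    k=4;cr=cv2.resize(cv2.imread(f"pics/{n}_f.png")[v:v+h,u:u+w],None,fx=k,fy=k,interpolation=2)
    for q in S: cv2.polylines(cr,[np.array([(proj(n,P)-[u,v]+.5)*k-.5 for P in q]).round().astype(np.int32)],True,(0,0,255),1)
    cv2.imwrite(f"pics/ovf_{n}.png",cr)
```

```text
False
21.5333 [-0.0694 -0.528  -0.7489] [ 0.3631 -0.2323  0.3039]
```

View pics/ovf_side.png

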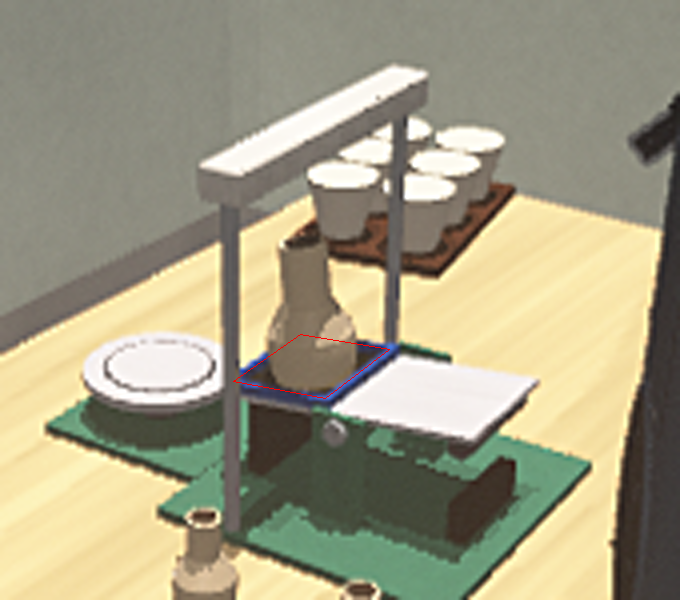

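View pics/scene_f.png

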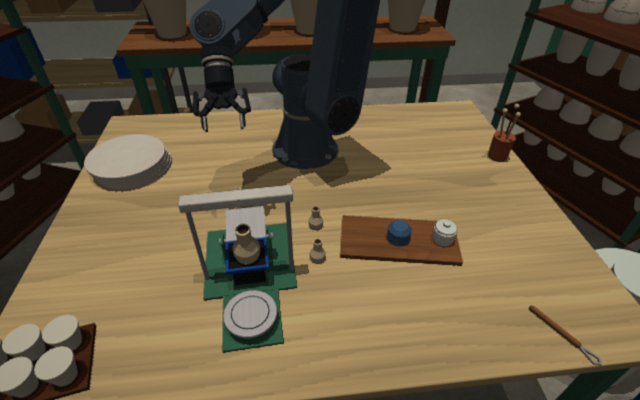

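The tray's blue edge matches the model at the 0.32 rad stop. The vase stands at scene (245,245), and the bowls (399,232) and jar (445,233) are unmoved.

```bash
python3 -c "
from plant import *
print(finish_job(),observe()['time_s'])"
```

```text
the job is handed in; nothing more can be done
the job is handed in; nothing more can be done
```

The cream vase, the largest of the three, is standing in the blue-edged pocket. The tray has tipped over to its stop towards the turntable. The job was handed in after about 22 s on the robot's clock.

- **What I did:** I gripped the vase by the neck, carried it round behind the lamp, and brought it in from the tail side with the tool leaning back about 45°. I matched the vase to the tray's slope and lowered it slowly until the force guard registered contact. I released it with the tray still at rest in the side picture, then backed out after it had tipped.
- **Last checks:** In the final pictures the vase stands upright in the pocket and the tray edge overlays the model at the 0.32 rad stop. The lamp, bowls and jar are where they started. The gripper is clear, with contact force under 1 N, which is noise level.
- **Least certain point:** The contact guard was set at 0.6 N, about the same as the force noise. It tripped at the expected height and about 3 N of the vase's 3.7 N weight had already moved to the tray before release. No check failed or disagreed.

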